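Wedge up the stretcher-bar cramp

TASK

Slide the keeper of the cramp fully open, put every wedge on the bench thin end first into a slot of its own, and drive each one home with the mallet until it goes no further; you may only start a wedge with the gripper, the driving is the mallet's work. Then slide the keeper fully closed behind the wedges and lay the mallet back flat on its cork mat. Leave everything else on the bench where it is.

Things in the scene. Friction and masses are not known exactly. Their poses are not given: they have to be found in the camera images.
- cramp: Wedge cramp: plywood board 210 x 360 x 20 mm fixed to the bench, origin under its middle. x points away from the robot, y left, z up. Three equal slots side by side along y, 110 mm apart, run along x, open to -x and narrow inward between a fixed cheek (right, -y side) and a sprung jaw (left), both 30 mm tall above the board. Beside each jaw lies a pale stretcher cross-bar it will pinch.
- slot1 (a point): Right-hand slot: where the middle of a wedge (its _mid point) lies when fully home, 16 mm above the slot floor (the board's top, at 20 mm). Axes as the cramp's: +x is the driving direction. The mouth is at x = -20 mm. A wedge laid in by hand first touches both sides 40 mm short of home, its middle then at x = -40, y = -4 mm from this point.
- slot2 (a point): Same point of the middle slot. In each slot the last 40 mm take 3 to 12 N of push: the jaw moves left up to 8 mm, the wedge creeps 4 mm to the left, and it stops dead when its tip meets a block. It stays where it is left.
- slot3 (a point): Same point of the left-hand slot. In each slot a wedge fully home still sticks out 40 mm from the mouth, its tail end 60 mm before (-x) this point.
- keeper (a joint): Aluminium bar sliding along the cramp's y across the slot fronts, top level with the slot floor, with 3 tabs 26 wide (y), 10 thick, 22 mm tall. In m: 0 = fully closed, each tab centred 63 to 73 mm before (-x) a slot point, right behind a home wedge; 0.055 = fully open, slid left (+y), tabs midway between slots. 2 N friction; stays put. Closed, it bars the slots; a wedge not home stops it closing.
- keeper_grip (a point): The keeper's grip: a dark wooden post, 22 x 22 mm and 55 mm tall above the cramp board, at the left end of the keeper bar. This point is on its axis, 20 mm below its top, 55 mm above the bench. It moves with the keeper; axes as the cramp's.
- mallet_head (a point): Centre of the head of a wooden mallet (0.36 kg) lying on its side on the cork mat. Head: block 110 mm long along the mallet's x (a striking face at each end), 48 x 48 mm in y and z; this point is 24 mm above its underside. Handle: 24 x 24 mm square, along the mallet's -y from 24 to 160 mm from this point, at the same height. Balance point about 11 mm from this point, on the handle side.
- mat: Thin cork mat fixed to the bench, 170 (x) x 240 (y) x 4 mm, the mallet's place. Origin at the centre of its underside.
- wedgeA_mid (a point): Middle of a loose beech wedge, 120 long, 32 mm tall, lying on the bench; may be absent. x points to the thin end, z up; this point is 16 mm above its underside. The tip, 60 mm ahead, is 16 mm wide; it widens evenly to 32 mm at 20 mm behind this point; from there to the tail end, 60 mm behind, the sides are parallel (grasp here). All wedges are alike.
- wedgeB_mid (a point): Middle of another wedge exactly like wedge A; may be absent.
- wedgeC_mid (a point): Middle of another wedge exactly like wedge A; may be absent.
- tape: Bystander: roll of paper tape, 90 mm wide, 25 mm high. Origin at the centre of its underside.
- sanding_block: Bystander: cork sanding block, 100 x 60 x 35 mm. Origin at the centre of its underside.
- glue: Bystander: white glue bottle, 56 mm wide, 160 mm tall. Origin at the centre of its underside.
- primer: Bystander: tin of primer, 90 mm wide, 100 mm tall. Origin at the centre of its underside.
- brush_jar: Bystander: glass jar with brushes, 72 mm wide, 200 mm tall. Origin at the centre of its underside.
- offcut: Bystander: wooden offcut, 160 x 35 x 12 mm. Origin at the centre of its underside.
- mug: Bystander: white mug, 80 mm wide, 95 mm tall. Origin at the centre of its underside.
Not all that is in view belongs to the job. What is shaped like the part that bears wedgeB_mid but black is not meant. What is shaped like the part that bears wedgeC_mid but red is not meant.

How it is judged:
On the way, in this order (a step that is already met when the one before it is completed fails the run):
1. the keeper is slid open (value of joint keeper above 0.049 m), for 0.2 s.
2. every wedge is driven home in a slot (((distance between wedgeA_mid and slot1 below 0.006 m and angle between the x axis of wedgeA_mid and the x axis of slot1, either way round below 0.08 rad) or (distance between wedgeA_mid and slot2 below 0.006 m and angle between the x axis of wedgeA_mid and the x axis of slot2, either way round below 0.08 rad) or (distance between wedgeA_mid and slot3 below 0.006 m and angle between the x axis of wedgeA_mid and the x axis of slot3, either way round below 0.08 rad)) and ((distance between wedgeB_mid and slot1 below 0.006 m and angle between the x axis of wedgeB_mid and the x axis of slot1, either way round below 0.08 rad) or (distance between wedgeB_mid and slot2 below 0.006 m and angle between the x axis of wedgeB_mid and the x axis of slot2, either way round below 0.08 rad) or (distance between wedgeB_mid and slot3 below 0.006 m and angle between the x axis of wedgeB_mid and the x axis of slot3, either way round below 0.08 rad)) and ((distance between wedgeC_mid and slot1 below 0.006 m and angle between the x axis of wedgeC_mid and the x axis of slot1, either way round below 0.08 rad) or (distance between wedgeC_mid and slot2 below 0.006 m and angle between the x axis of wedgeC_mid and the x axis of slot2, either way round below 0.08 rad) or (distance between wedgeC_mid and slot3 below 0.006 m and angle between the x axis of wedgeC_mid and the x axis of slot3, either way round below 0.08 rad))), for 0.3 s.
At the end, for the whole second after the job is handed in: Every wedge present lies home in a slot (its middle within 6 mm of the slot's home point, in line within 0.08 rad), the keeper is closed (within 6 mm), and the mallet lies still and flat on the mat (head within 100 mm of the mat's centre and within 70 mm across it) (all of step 2 and value of joint keeper below 0.006 m and horizontal distance between mallet_head and mat below 0.1 m and height (world z) of mallet_head below 0.036 m and x of mallet_head in the frame of mat between -0.07 and 0.07 m and linear speed of mallet below 0.02 m/s); the robot touches nothing.
It fails at once if the fingers touch a wedge that is more than half way driven (within 20 mm of home): only the mallet may drive it ((contact force between the fingers and wedgeA above 2 N and (distance between wedgeA_mid and slot1 below 0.02 m or distance between wedgeA_mid and slot2 below 0.02 m or distance between wedgeA_mid and slot3 below 0.02 m)) or (contact force between the fingers and wedgeB above 2 N and (distance between wedgeB_mid and slot1 below 0.02 m or distance between wedgeB_mid and slot2 below 0.02 m or distance between wedgeB_mid and slot3 below 0.02 m)) or (contact force between the fingers and wedgeC above 2 N and (distance between wedgeC_mid and slot1 below 0.02 m or distance between wedgeC_mid and slot2 below 0.02 m or distance between wedgeC_mid and slot3 below 0.02 m))).
It fails at once if a bystander is shifted more than 50 mm (distance of any of tape, sanding_block, glue, primer, brush_jar, offcut, mug from where it was at the start of the episode above 0.05 m).
Of wedgeA, wedgeB, wedgeC only 2 to 3 are there at a start; the rules pass over those that are not, and their reading is None.
At some moment in a run one of wedgeA, wedgeB, wedgeC may be knocked a few centimetres aside while the robot is not near it.
It also fails if it takes over 210 s, if anything falls off the work surface, if the arm or the gripper's body presses on something with over 40 N, if the wrist force passes 120 N, or if a joint passes its speed limit or range.

ROBOT

A 6-joint arm with a two-finger parallel gripper is mounted at the origin on the work surface. World frame = base frame: x ahead of the robot, y to its left, z up, the work surface at z = 0. Lengths are in m, angles in rad, forces in N, time in s.
With the tool pointing down it reaches from about 0.35 to 0.975 m from the base axis. Payload 4.9 kg.
Tool frame: the origin (TCP) lies at the very end of the fingers, on their centre line; the grasp point (between the pads) lies 19 mm behind it (pinch_z is the distance from the TCP to the grasp point, in m); z points along the fingers, y is the line along which they close (so a half turn about z gives the same grasp; the last joint's range is limited). The gripper opens to 85 mm and grips with 20 to 120 N. Pads are 22 mm wide; open, the fingers measure 114 mm over their backs; the gripper's body (76 mm by 85 mm) begins 54 mm behind the grasp point. The pads swing forward as they close: fully open they stand 13 mm farther back than shut.
Start: joints at [-0.119, 0.053, 1.613, -0, 1.476, -0.119], TCP at [0.625, 0, 0.231] pointing down, gripper open.
Joint ranges: [-3.01, 3.01], [-1.01, 2.22], [0.06, 2.58], [-1.02, 4.17], [0.09, 2.62], [-3.14, 3.14]. Speed limits (rad/s): [2.57, 2.57, 3.14, 3.14, 3.14, 3.14].

INTERFACE

Orientations are given as a unit quaternion [w, x, y, z].
In Python, from plant import * gives the robot as it stands. The module is installed in compiled form; this text tells all that it offers.
- The arm moves only by the tool play_rows, never from a script. Its arguments are lists of equal length, an entry for each row: "linear": the shift along the world's x, y, z in m, a list of three; "turn": the turn about the world's z in degrees. A call has 1 to 8 rows; each row shifts and turns the commanded pose from where the row before left it; what a row does not reach is not made up. A row lasts 1/8 s, in which the tool goes at most 62.5 mm and 10.7 degrees, less where a joint would pass 70% of its speed; a pose out of reach is approached as far as the arm can. A call is refused whole if a number of a shift passes 0.0625 or a number of a turn 10.7, either way. A call with a gripper value outside its range is refused whole. "hand" is the finger opening in m, from 0 to 0.0854, set as the call begins (left out, the last holds). The fingers move at their own pace and stop on an object; the grip force is fixed at half the most. Time passes only in rows, so rows that do not move let the fingers close. It gives the time, the measured TCP pose, the force, the opening and the grip force at its end, in the units of the state.
- state(): the state, without advancing time (a new reading comes with each control period).
- grab_frame(name): name is "scene" or "side" or "wrist"; returns the picture (400x640x3 uint8, red, green, blue); there is no depth.
- camera_info(name): a dict with "camera_matrix" (3x3 intrinsics, pixels), "distortion" ([k1, k2, p1, p2, k3] as OpenCV has them; the pictures are not rectified), "origin" and "attitude" of the camera in the world; the wrist camera has in their place "mount" (4x4, takes a point from camera to tool coordinates, whose origin is the TCP and whose axes are the flange's). Camera axes: x right, y down, z forward; pixel columns grow to the right and rows downward; lengths in m; the calibration is good to about 2 mm. A picture is of the moment at which its call begins: read the wrist's pose just before it. camera_info takes no time and is no camera call.
- job_done(): hands the job in; it is judged then, once.
Trained networks look in the newest picture that a camera, given by its name, has taken for a name from the list of things; names that differ only in an ending like _2 or _b are one class to them, and where a whole thing is asked for, a point or a joint stands for the part that bears it (a point fixed in the world has none). Each returns a list of dicts, best first, with "p" (0 to 1); they miss things now and then, are a little off and sometimes report something else, mostly with a low value. They report only what shows in the picture. A call takes as long as a camera call. They do not tell look-alikes from the thing itself.
- trace(camera, thing): "region" (400x640 bool, what is visible of it) and "location" ([column, row] in pixels, amid what is visible of it).
The state is a dict: "time": time; "joint_pos": joint angles; "joint_vel": joint speeds; "joint_efforts": joint torques, N m; "tool_pos": TCP position; "tool_rot": TCP orientation; "contact_force": force on the tool from outside, world axes, zero at the start; "ft_torque": the same for the moment, N m; "gripper_width": opening from 0.0 (shut) to 1.0 (fully open); "grasp_force": force on a finger pad.
Only numpy, scipy, OpenCV 4.12 (cv2) and the standard library are available. Lean on these libraries where they do the work, as an engineer would, in place of code of your own. Each camera call takes 0.05 s, during which the arm holds its last target. There are 200 camera calls.

## Working session

There is one attempt and no reset: what is moved stays moved. The work goes in short steps, Python scripts to look and compute and a tool call to move; the robot and the scene stay as the last step left them, time stands still between calls to the robot, and variables do not carry over. Pictures are saved under pics/ and viewed, at most 14 in all, crops included, and the job is handed in when it is done.

Besides the shell and the picture viewer there is one more tool, called after ">>>" by a JSON object that holds its "op" and its "data". play_rows: Moves the arm, as the interface text tells. Its arguments: {"type":"object","properties":{"linear":{"type":"array","items":{"type":"array","items":{"type":"number"}}},"turn":{"type":"array","items":{"type":"number"}},"hand":{"type":"number"}},"required":["linear","turn"]}

```bash
mkdir -p pics; python3 - <<'E'
from plant import *
import cv2, numpy as np
for n in ["scene","side"]:
    cv2.imwrite(f"pics/{n}0.png", cv2.cvtColor(grab_frame(n),cv2.COLOR_RGB2BGR))
    i=camera_info(n); print(n,{k:np.round(np.array(v),4).tolist() for k,v in i.items()})
i=camera_info("wrist"); print({k:np.round(np.array(v),4).tolist() for k,v in i.items()})
print(state())
E
```

```text
scene {'camera_matrix': [[379.8134, 0.0, 314.3274], [0.0, 379.8134, 196.2031], [0.0, 0.0, 1.0]], 'distortion': [0.0054, 0.0, 0.0, 0.0, 0.0], 'origin': [1.283, -0.0444, 0.7411], 'attitude': [-0.3104, 0.6724, 0.6098, -0.2822]}
side {'camera_matrix': [[492.9989, 0.0, 313.4207], [0.0, 492.9989, 199.9856], [0.0, 0.0, 1.0]], 'distortion': [0.0091, 0.0, 0.0, 0.0, 0.0], 'origin': [0.3393, -1.2108, 0.8411], 'attitude': [-0.4807, 0.8733, -0.0715, 0.0346]}
{'camera_matrix': [[281.1267, 0.0, 319.0531], [0.0, 281.1267, 197.91], [0.0, 0.0, 1.0]], 'distortion': [-0.0514, 0.0, 0.0, 0.0, 0.0], 'mount': [[-0.0007, -0.9602, -0.2794, 0.0705], [1.0, -0.0007, -0.0001, 0.0011], [-0.0001, -0.2794, 0.9602, -0.1431], [0.0, 0.0, 0.0, 1.0]]}
{'time': 0.1, 'joint_pos': array([-1.19016074e-01,  5.33150434e-02,  1.61414728e+00, -4.80189167e-07,
        1.47599668e+00, -1.19024370e-01]), 'joint_vel': array([-1.95086370e-03,  6.69947663e-05, -3.17995021e-03, -7.66960737e-04,
        6.58821645e-04, -9.29084900e-04]), 'joint_efforts': array([ 6.14647306e-04, -3.94903493e+01, -3.71363103e+01, -4.52310599e-05,
        3.99340541e-03, -4.17574097e-05]), 'tool_pos': array([6.24441361e-01, 5.70377394e-05, 2.30176570e-01]), 'tool_rot': array([-7.33388700e-04,  7.07103524e-01,  7.07109423e-01, -5.77022955e-04]), 'contact_force': array([-0.64361531, -0.15742176, -0.1140425 ]), 'ft_torque': array([ 0.03741107,  0.01524114, -0.02740497]), 'grasp_force': 0.0, 'gripper_width': 0.9999902644150103}
```

View pics/scene0.png

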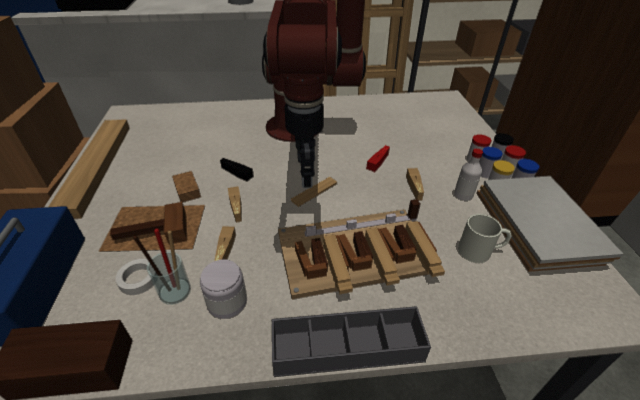

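View pics/side0.png

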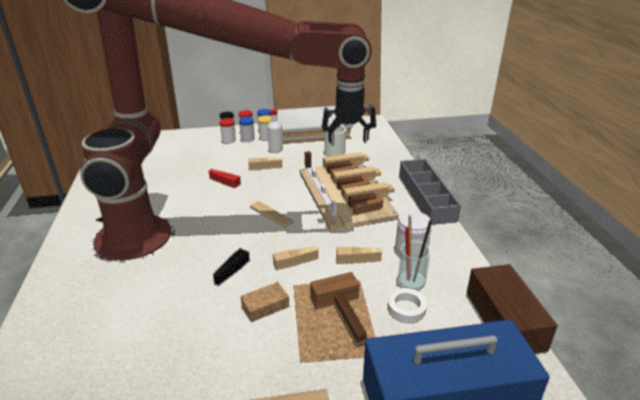

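The scene view shows pale wedges at about (235,203), (225,243) and (415,183). The look-alikes are a black one at (237,168) and a red one at (378,157), and the pale flat offcut is at (315,190). The cramp is centred at about (360,250) with its grip post at (414,209). The mallet lies on its mat at about (155,225), with the head at (175,220).

```bash
cat > h.py <<'E'
from plant import *
import cv2, numpy as np
from scipy.spatial.transform import Rotation as R
from scipy.optimize import minimize
def rot(q): return R.from_quat([q[1],q[2],q[3],q[0]]).as_matrix()
def cam(n):
    """K, dist, R_wc, origin (call just before grab for the wrist)"""
    i=camera_info(n); K=np.array(i["camera_matrix"]); d=np.array(i["distortion"])
    if n=="wrist":
        s=state(); T=np.eye(4); T[:3,:3]=rot(s["tool_rot"]); T[:3,3]=s["tool_pos"]
        M=T@np.array(i["mount"]); return K,d,M[:3,:3],M[:3,3]
    return K,d,rot(i["attitude"]),np.array(i["origin"])
def ray(c,px,z):
    K,d,Rw,o=c; u=cv2.undistortPoints(np.float64([[px]]),K,d)[0,0]
    v=Rw@np.array([u[0],u[1],1]); return o+v*(z-o[2])/v[2]
def proj(c,P):
    K,d,Rw,o=c; return cv2.projectPoints(np.float64(P),cv2.Rodrigues(Rw.T)[0],-Rw.T@o,K,d)[0][:,0]
def snap(n):
    c=cam(n); im=grab_frame(n); return c,im
WEDGE=[np.array([(60,8,z),(60,-8,z),(-20,-16,z),(-60,-16,z),(-60,16,z),(-20,16,z)])/1e3 for z in(-16,16)]
WEDGE=[np.vstack(WEDGE)]
def box(x0,x1,y0,y1,z0,z1): return np.array([(x,y,z) for x in(x0,x1) for y in(y0,y1) for z in(z0,z1)])/1e3
MALLET=[box(-55,55,-24,24,-24,24),box(-12,12,-160,-24,-12,12)]
def place(parts,p,z):
    Rz=R.from_euler('z',p[2]).as_matrix(); return [v@Rz.T+[p[0],p[1],z] for v in parts]
def mask(c,parts,p,z,S=2):
    m=np.zeros((400*S,640*S),np.uint8)
    for v in place(parts,p,z):
        q=(proj(c,v)*S+ (S-1)/2).astype(np.float32)
        cv2.fillConvexPoly(m,np.round(cv2.convexHull(q)).astype(np.int32),1)
    return m>0
def fit(c,reg,parts,z,yaws,S=2):
    """best (x,y,yaw), IoU by matching the projected outline to the region"""
    reg=np.kron(reg,np.ones((S,S)))>0
    yy,xx=np.nonzero(reg); g=ray(c,(xx.mean()/S,yy.mean()/S),z)
    def cost(p):
        m=mask(c,parts,p,z,S); return 1-(m&reg).sum()/max(1,(m|reg).sum())
    out=[]
    for a in yaws:
        p0=np.array([g[0],g[1],a]); s=np.array([p0,p0+[.012,0,0],p0+[0,.012,0],p0+[0,0,.25]])
        r=minimize(cost,p0,method="Nelder-Mead",options=dict(initial_simplex=s,xatol=2e-4,fatol=1e-4,maxiter=150))
        out.append((1-r.fun,r.x))
    return sorted(out,key=lambda t:-t[0])
def find(n,thing,k=6):
    return [t for t in trace(n,thing) if t["p"]>.2][:k]
E
python3 - <<'E'
from h import *
for n in ["side","scene"]:
    c,im=snap(n)
    for th,z in [("wedgeA_mid",.016),("mallet_head",.028),("cramp",.02),("keeper_grip",.055),("mat",.004),("glue",.08),("primer",.05),("brush_jar",.06),("mug",.05),("offcut",.006),("tape",.012),("sanding_block",.017)]:
        for t in find(n,th):
            print(n,th,round(t["p"],2),np.round(t["location"]).tolist(),int(t["region"].sum()),np.round(ray(c,t["location"],z)[:2],3))
            if th[:5]=="wedge":
                for s,p in fit(c,t["region"],WEDGE,.016,np.arange(6)*np.pi/3)[:2]: print("    ",round(s,3),np.round(p,3))
E
```

```text
side wedgeA_mid 0.73 [361.0, 252.0] 691 [ 0.623 -0.203]
     0.924 [ 0.617 -0.21   6.086]
     0.921 [ 0.616 -0.21  -0.2  ]
side wedgeA_mid 0.42 [265.0, 162.0] 401 [0.41  0.356]
     0.959 [0.409 0.35  6.224]
     0.957 [ 0.408  0.351 -0.1  ]
side mallet_head 0.85 [337.0, 294.0] 1884 [ 0.526 -0.362]
side mallet_head 0.66 [413.0, 228.0] 792 [ 0.789 -0.139]
side cramp 0.95 [346.0, 189.0] 5186 [0.65  0.117]
side keeper_grip 0.7 [317.0, 183.0] 432 [0.556 0.11 ]
side mat 0.86 [327.0, 331.0] 3815 [ 0.485 -0.451]
side glue 0.69 [274.0, 132.0] 526 [0.455 0.468]
side primer 0.82 [413.0, 228.0] 853 [ 0.777 -0.166]
side brush_jar 0.74 [410.0, 261.0] 1629 [ 0.718 -0.312]
side brush_jar 0.49 [349.0, 192.0] 5030 [0.642 0.035]
side mug 0.92 [337.0, 143.0] 471 [0.677 0.39 ]
side mug 0.51 [262.0, 162.0] 409 [0.395 0.291]
side mug 0.3 [326.0, 332.0] 3936 [ 0.474 -0.494]
side offcut 0.9 [273.0, 211.0] 437 [0.41  0.048]
side tape 0.87 [407.0, 312.0] 919 [ 0.675 -0.431]
side sanding_block 0.7 [265.0, 302.0] 1237 [ 0.355 -0.348]
scene wedgeA_mid 0.68 [226.0, 243.0] 492 [ 0.598 -0.207]
     0.784 [ 0.605 -
[... 472 characters left out ...]
2278 [ 0.482 -0.437]
scene mat 0.56 [467.0, 178.0] 893 [0.379 0.528]
scene mat 0.25 [358.0, 253.0] 10633 [0.655 0.128]
scene glue 0.6 [469.0, 180.0] 894 [0.481 0.472]
scene primer 0.6 [222.0, 291.0] 2125 [ 0.772 -0.197]
scene brush_jar 0.73 [168.0, 275.0] 1984 [ 0.723 -0.318]
scene brush_jar 0.58 [226.0, 241.0] 481 [ 0.631 -0.198]
scene brush_jar 0.28 [187.0, 186.0] 597 [ 0.405 -0.325]
scene mug 0.95 [483.0, 238.0] 1704 [0.674 0.436]
scene mug 0.26 [355.0, 252.0] 10557 [0.69  0.111]
scene offcut 0.79 [311.0, 192.0] 517 [0.4   0.031]
scene tape 0.64 [129.0, 282.0] 810 [ 0.696 -0.423]
scene tape 0.37 [235.0, 204.0] 314 [ 0.444 -0.193]
scene sanding_block 0.68 [188.0, 188.0] 579 [ 0.361 -0.339]
```

>>> {"op": "play_rows", "data": {"linear": [[-0.008,0.032,0.042],[-0.008,0.032,0.042],[-0.008,0.032,0.042],[-0.008,0.032,0.042],[0,0,0],[0,0,0]], "turn": [0,0,0,0,0,0]}}

```text
time: 2.15
tool_pos: [0.5929, 0.1279, 0.3986]
tool_rot: [-0.0, 0.707, 0.707, -0.0]
contact_force: [0.4, 0.3, -0.5]
gripper_width: 0.999
grasp_force: 0.0
```

```bash
python3 - <<'E'
from h import *
n="wrist"; c,im=snap(n)
cv2.imwrite("pics/w1.png",cv2.cvtColor(im,cv2.COLOR_RGB2BGR))
import pickle; pickle.dump((c,im),open("w1.pkl","wb"))
for th,z in [("wedgeA_mid",.016),("mallet_head",.028),("cramp",.02),("keeper_grip",.055),("mat",.004)]:
    for t in find(n,th):
        print(n,th,round(t["p"],2),np.round(t["location"]).tolist(),int(t["region"].sum()),np.round(ray(c,t["location"],z)[:2],3))
        if th[:5]=="wedge" and t["region"].sum()<3000:
            for s,p in fit(c,t["region"],WEDGE,.016,np.arange(6)*np.pi/3)[:2]: print("    ",round(s,3),np.round(p,3))
        if th[:6]=="mallet" and t["region"].sum()<9000:
            for s,p in fit(c,t["region"],MALLET,.028,np.arange(6)*np.pi/3)[:2]: print("    ",round(s,3),np.round(p,3))
E
```

```text
wrist wedgeA_mid 0.61 [326.0, 308.0] 1035 [ 0.608 -0.209]
     0.951 [ 0.613 -0.212 -0.141]
     0.951 [ 0.613 -0.211 -0.141]
wrist cramp 0.62 [351.0, 143.0] 23810 [0.652 0.151]
wrist keeper_grip 0.64 [303.0, 123.0] 1840 [0.567 0.188]
wrist mat 0.49 [254.0, 332.0] 95 [ 0.44  -0.286]
```

View pics/w1.png

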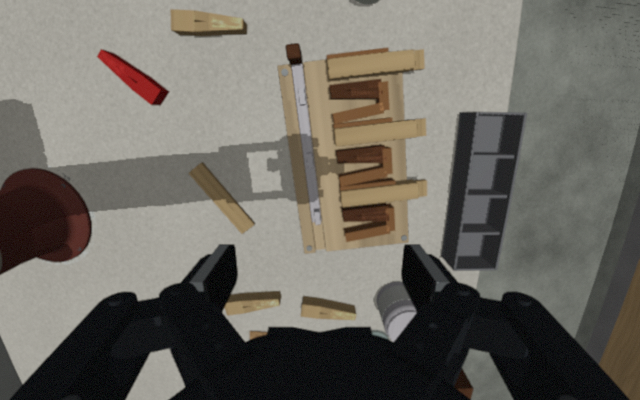

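The wrist view shows the cramp from (279,65) to (409,245). Its grip post is at (294,53) and the bar runs along column ~305. There are beech wedges at (208,22), (252,302) and (328,308), a red look-alike at (132,77) and the offcut at (222,198). I'll crop the cramp to read its corners.

```bash
python3 - <<'E'
from h import *
import pickle
c,im=pickle.load(open("w1.pkl","rb"))
cr=cv2.resize(im[35:260,265:435],None,fx=2.6,fy=2.6,interpolation=cv2.INTER_CUBIC)
cv2.imwrite("pics/w1crop.png",cv2.cvtColor(cv2.convertScaleAbs(cr,alpha=1.5),cv2.COLOR_RGB2BGR))
E
```

```text
(no output)
```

View pics/w1crop.png

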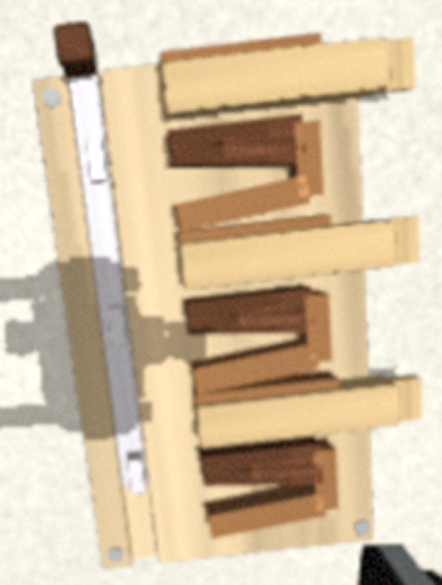

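```bash
python3 - <<'E'
from h import *
import pickle
from scipy.optimize import least_squares
c,im=pickle.load(open("w1.pkl","rb"))
px=np.array([(35,78),(103,567),(372,540)])/2.6+[265,35]
W=np.array([ray(c,p,.02) for p in px]); print(W.round(4), np.linalg.norm(W[0]-W[1]),np.linalg.norm(W[1]-W[2]))
loc=np.array([(-.105,.18),(-.105,-.18),(.105,-.18)])
def f(p):
    C,S=np.cos(p[2]),np.sin(p[2]); return (loc@np.array([[C,S],[-S,C]])+p[:2]-W[:,:2]).ravel()
r=least_squares(f,[.65,.12,0]); print(r.x.round(4),r.fun.round(4))
p=r.x
# predicted pixels in the crop, for checking: board corner 4, grip post top/foot (closed?), 
def q(x,y,z):
    C,S=np.cos(p[2]),np.sin(p[2]); P=[p[0]+C*x-S*y,p[1]+S*x+C*y,z]; return ((proj(c,[P])[0]-[265,35])*2.6).round(0)
print(q(.105,.18,.02))
for u in [(75,32),(75,65)]:
    for z in (.075,.02):
        w=ray(c,np.array(u)/2.6+[265,35],z)[:2]-p[:2]; C,S=np.cos(p[2]),np.sin(p[2]); print(u,z,"local",(C*w[0]+S*w[1]).round(4),(-S*w[0]+C*w[1]).round(4))
for nm,u,z in [("cheek mouth tops",(207,508),.05),("cheek2",(193,370),.05),("cheek3",(174,210),.05),("jaw1 bot corner",(202,482),.05),("jaw2",(186,329),.05),("jaw3",(168,163),.05),("tabr",(133,455),.042),("bar end",(140,490),.02),("tabc",(113,305),.042),("tabl",(97,180),.042)]:
    w=ray(c,np.array(u)/2.6+[265,35],z)[:2]-p[:2]; C,S=np.cos(p[2]),np.sin(p[2]); print(nm,"local",(C*w[0]+S*w[1]).round(4),(-S*w[0]+C*w[1]).round(4))
E
```

```text
[[ 0.5241  0.2844  0.02  ]
 [ 0.564  -0.0716  0.02  ]
 [ 0.7754 -0.0488  0.02  ]] 0.3582270553322836 0.21258280622835818
[0.6491 0.1183 0.1143] [ 0.0001  0.0007  0.0013 -0.0009 -0.0014  0.0002]
[353.  39.]
(75, 32) 0.075 local -0.072 0.1916
(75, 32) 0.02 local -0.0752 0.204
(75, 65) 0.075 local -0.0745 0.1737
(75, 65) 0.02 local -0.0779 0.1841
cheek mouth tops local -0.0215 -0.1253
cheek2 local -0.022 -0.0224
cheek3 local -0.0241 0.0845
jaw1 bot corner local -0.0233 -0.1048
jaw2 local -0.024 0.0063
jaw3 local -0.0249 0.1138
tabr local -0.0705 -0.0815
bar end local -0.0696 -0.1175
tabc local -0.0714 0.027
tabl local -0.0717 0.1091
```

>>> {"op": "play_rows", "data": {"linear": [[-0.0048,0.0215,-0.026],[-0.0048,0.0215,-0.026],[-0.0048,0.0215,-0.026],[-0.0048,0.0215,-0.026],[-0.0048,0.0215,-0.026],[-0.0048,0.0215,-0.026],[-0.0048,0.0215,-0.026],[-0.0048,0.0215,-0.026]], "turn": [-10.4,-10.4,-10.4,-10.4,-10.4,-10.4,-10.4,-10.4]}}

```text
time: 3.45
tool_pos: [0.5543, 0.3003, 0.19]
tool_rot: [0.0, 0.998, 0.056, -0.0]
contact_force: [0.5, -0.5, -0.7]
gripper_width: 1.002
grasp_force: 0.0
```

>>> {"op": "play_rows", "data": {"linear": [[0,0,0],[0,0,0]], "turn": [0,0]}}

```text
time: 3.7
tool_pos: [0.5551, 0.2995, 0.192]
tool_rot: [0.0, 0.998, 0.06, 0.0]
contact_force: [-0.0, 0.2, 0.6]
gripper_width: 1.001
grasp_force: 0.0
```

```bash
python3 - <<'E'
from h import *
c,im=snap("wrist"); import pickle; pickle.dump((c,im),open("w2.pkl","wb"))
cv2.imwrite("pics/w2.png",cv2.cvtColor(im,cv2.COLOR_RGB2BGR))
P=[.5542,.3003]
print(proj(c,[P+[.075],P+[.02]]).round(0)); t=find("wrist","keeper_grip"); print([(x["p"],x["location"],x["region"].sum()) for x in t])
E
```

```text
[[318. 195.]
 [318. 182.]]
[(0.63, [436.8, 184.4], np.int64(5104)), (0.31, [474.6, 108.6], np.int64(62455))]
```

View pics/w2.png

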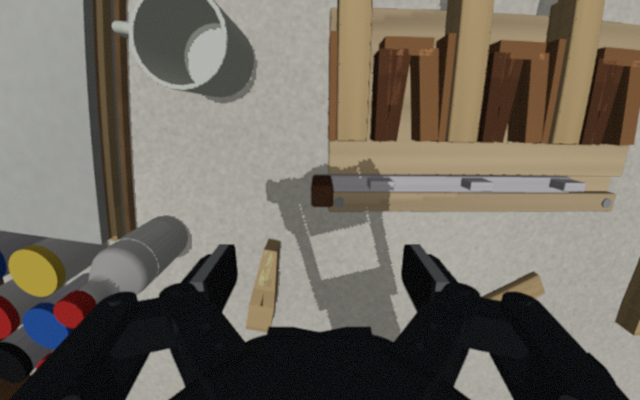

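The post is at (322,190), where predicted. The tabs are at (380,184), (475,184) and (566,184), so the keeper is part open. I'll crop the mouths to place the slots across the board.

```bash
python3 - <<'E'
from h import *
import pickle
c,im=pickle.load(open("w2.pkl","rb"))
cr=cv2.resize(im[25:215,362:640],None,fx=2.85,fy=2.85,interpolation=cv2.INTER_CUBIC)
cv2.imwrite("pics/w2crop.png",cv2.cvtColor(cv2.convertScaleAbs(cr,alpha=1.8),cv2.COLOR_RGB2BGR))
E
```

```text
(no output)
```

View pics/w2crop.png

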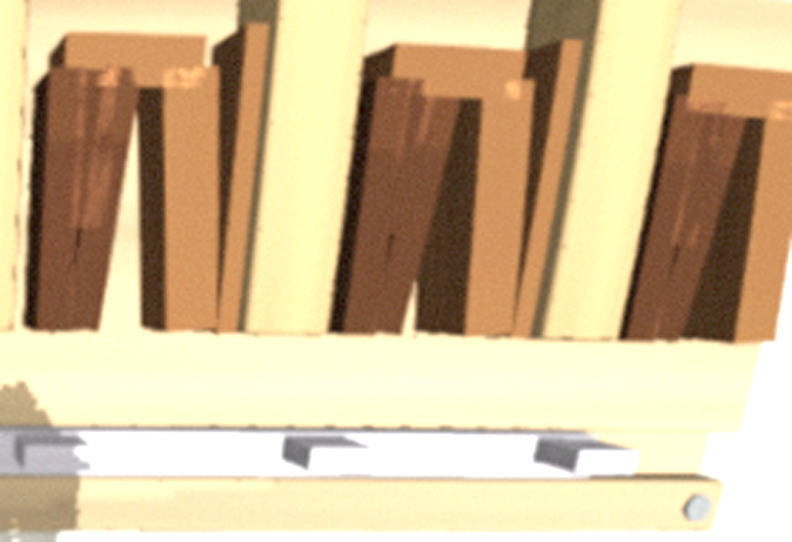

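```bash
cat >> h.py <<'E'
CR=(.6491,.1183,.1143)
def toloc(w,p=CR):
    C,S=np.cos(p[2]),np.sin(p[2]); w=np.array(w)[:2]-p[:2]; return np.array([C*w[0]+S*w[1],-S*w[0]+C*w[1]])
def tow(x,y,p=CR):
    C,S=np.cos(p[2]),np.sin(p[2]); return np.array([p[0]+C*x-S*y,p[1]+S*x+C*y])
E
python3 - <<'E'
from h import *
import pickle
c,im=pickle.load(open("w2.pkl","rb"))
g=lambda u,z:(toloc(ray(c,np.array(u)/2.85+[362,25],z))*1e3).round(1)
for s,a,b in [(3,(97,328),(165,328)),(2,(402,333),(466,333)),(1,(675,340),(735,340))]:
    A,B=g(a,.05),g(b,.05); print(s,A,B,"mid",(A+B)/2)
for nm,a,b in [("mid",(308,467),(372,467)),("right",(577,473),(637,473))]:
    A,B=g(a,.042),g(b,.042); print(nm,A,B,(A+B)/2)
print("front corner right",g((718,480),.02),"left of board", g(((330-362)*2.85,(211-25)*2.85),.02))
print("post", g(((322-362)*2.85,(197-25)*2.85),.075))
E
```

```text
3 [-22.8 113.3] [-22.5  89.1] mid [-22.65 101.2 ]
2 [-22.8   2.2] [-22.3 -22.1] mid [-22.55  -9.95]
1 [ -22.7 -106.6] [ -22.  -132.4] mid [ -22.35 -119.5 ]
mid [-74.7  25.2] [-74.5  -0.3] [-74.6   12.45]
right [-76.3 -86.3] [ -76.1 -112.7] [-76.2 -99.5]
front corner right [ -84.5 -176.3] left of board [-108.2  177. ]
post [-75.3 187.4]
```

>>> {"op": "play_rows", "data": {"linear": [[-0.0016,-0.0014,-0.05],[0,0,-0.05],[0,0,-0.05],[0,0,0]], "turn": [0,0,0,0]}}

```text
time: 4.3
tool_pos: [0.5502, 0.2967, 0.0375]
tool_rot: [0.001, 0.998, 0.059, -0.004]
contact_force: [0.2, 0.1, -0.5]
gripper_width: 0.998
grasp_force: 0.0
```

>>> {"op": "play_rows", "data": {"linear": [[0,0,0],[0,0,0],[0,0,0],[0,0,0],[0,0,0]], "turn": [0,0,0,0,0], "hand": 0}}

```text
time: 4.92
tool_pos: [0.5541, 0.2988, 0.0433]
tool_rot: [-0.0, 0.998, 0.059, 0.001]
contact_force: [-0.4, -1.9, 6.2]
gripper_width: 0.247
grasp_force: 59.9
```

>>> {"op": "play_rows", "data": {"linear": [[-0.0012,0.0105,0],[-0.0012,0.0105,0],[-0.0012,0.0105,0],[-0.0012,0.0105,0],[0,0,0],[0,0,0]], "turn": [0,0,0,0,0,0]}}

```text
time: 5.68
tool_pos: [0.5499, 0.3341, 0.0431]
tool_rot: [0.006, 0.998, 0.059, -0.0]
contact_force: [-1.8, -26.2, 13.3]
gripper_width: 0.249
grasp_force: 61.7
```

>>> {"op": "play_rows", "data": {"linear": [[0.0005,-0.0045,0],[0,0,0]], "turn": [0,0]}}

```text
time: 5.92
tool_pos: [0.55, 0.334, 0.0432]
tool_rot: [0.002, 0.998, 0.059, 0.001]
contact_force: [-1.3, -8.6, 8.9]
gripper_width: 0.249
grasp_force: 61.4
```

>>> {"op": "play_rows", "data": {"linear": [[0,0,0],[0,0,0],[0,0,0.05],[0,0,0.05],[-0.04,0.003,0.05],[-0.045,0.003,0],[-0.045,0.003,0],[-0.045,0.002,0]], "turn": [0,0,0,0,-5,-5,0,0], "hand": 0.0854}}

```text
time: 6.92
tool_pos: [0.373, 0.3473, 0.1899]
tool_rot: [-0.0, 1.0, -0.028, -0.0]
contact_force: [-0.2, -0.2, 0.8]
gripper_width: 0.997
grasp_force: 0.0
```

>>> {"op": "play_rows", "data": {"linear": [[0,0,0],[0,0,0]], "turn": [0,0]}}

```text
time: 7.18
tool_pos: [0.375, 0.3473, 0.1902]
tool_rot: [-0.0, 1.0, -0.028, 0.0]
contact_force: [-0.1, -0.5, 0.3]
gripper_width: 0.999
grasp_force: 0.0
```

```bash
cat > wl.py <<'E'
# wrist look: fit wedges (and mallet) seen now
from h import *
import sys,pickle
def look(names,zs={"w":.016,"m":.028}):
    c,im=snap("wrist"); pickle.dump((c,im),open("last.pkl","wb"))
    s=state(); q=rot(s["tool_rot"]); print("tcp",s["tool_pos"].round(4),"tool y dir deg",np.degrees(np.arctan2(q[1,1],q[0,1])).round(2),"x dir",np.degrees(np.arctan2(q[1,0],q[0,0])).round(2))
    for th in names:
        parts=WEDGE if th[0]=="w" else MALLET; z=zs[th[0]]
        for t in find("wrist",th,4):
            b=cv2.boundingRect(t["region"].astype(np.uint8)); col=im[t["region"]].mean(0).round(0)
            print(th,round(t["p"],2),"box",b,"rgb",col)
            if b[2]*b[3]<60000:
                for s_,p in fit(c,t["region"],parts,z,np.arange(-3,3)*np.pi/3)[:2]:
                    print("   IoU",round(s_,3),p[:2].round(4),"yaw deg",np.degrees(p[2]).round(1),"dtcp",(p[:2]-s["tool_pos"][:2]).round(4))
    return c,im
if __name__=="__main__": look(sys.argv[1:])
E
python3 wl.py wedgeC_mid
```

```text
tcp [0.3754 0.3472 0.1902] tool y dir deg -93.21 x dir -3.21
wedgeC_mid 0.93 box (349, 220, 80, 88) rgb [86. 21. 20.]
   IoU 0.858 [0.2614 0.272 ] yaw deg 140.9 dtcp [-0.114  -0.0752]
   IoU 0.857 [0.2619 0.2716] yaw deg 140.7 dtcp [-0.1135 -0.0756]
wedgeC_mid 0.56 box (299, 96, 29, 112) rgb [124. 110.  82.]
   IoU 0.958 [0.4078 0.3513] yaw deg -4.2 dtcp [0.0324 0.0041]
   IoU 0.958 [0.4079 0.3512] yaw deg -4.0 dtcp [0.0325 0.004 ]
```

>>> {"op": "play_rows", "data": {"linear": [[-0.0145,0.0074,-0.03],[0,0,-0.05],[0,0,-0.05],[0,0,-0.04],[0,0,-0.014],[0,0,0]], "turn": [-0.9,0,0,0,0,0]}}

```text
time: 8.02
tool_pos: [0.3605, 0.3542, 0.0057]
tool_rot: [0.0, 0.999, -0.036, -0.001]
contact_force: [-0.5, 0.4, 0.1]
gripper_width: 1.001
grasp_force: 0.0
```

>>> {"op": "play_rows", "data": {"linear": [[0,0,0],[0,0,0],[0,0,0],[0,0,0],[0,0,0]], "turn": [0,0,0,0,0], "hand": 0}}

```text
time: 8.65
tool_pos: [0.3611, 0.3552, 0.0075]
tool_rot: [-0.001, 0.999, -0.036, 0.001]
contact_force: [-0.7, -0.1, 6.2]
gripper_width: 0.363
grasp_force: 61.5
```

>>> {"op": "play_rows", "data": {"linear": [[0,0,0.047],[0,0,0.047],[0.036,-0.038,0],[0.036,-0.038,0],[0.036,-0.038,0],[0.035,-0.038,0],[0,0,0],[0,0,0]], "turn": [0,0,2.65,2.65,2.65,2.7,0,0]}}

```text
time: 9.65
tool_pos: [0.5024, 0.2025, 0.0994]
tool_rot: [-0.0, 0.998, 0.057, -0.001]
contact_force: [-0.5, 0.1, -0.7]
gripper_width: 0.362
grasp_force: 60.7
```

```bash
python3 - <<'E'
from h import *
c,im=snap("wrist"); import pickle; pickle.dump((c,im),open("w3.pkl","wb"))
cv2.imwrite("pics/w3.png",cv2.cvtColor(cv2.convertScaleAbs(im,alpha=1.4),cv2.COLOR_RGB2BGR))
s=state(); print(s["tool_pos"],s["gripper_width"]); q=rot(s["tool_rot"]); yaw=np.arctan2(q[1,0],q[0,0]); print(np.degrees(yaw), toloc(s["tool_pos"]))
m=s["tool_pos"][:2]+.047*q[:2,0]; W=place(WEDGE,(m[0],m[1],yaw),s["tool_pos"][2]-.0075+.016)[0]
print("held wedge",proj(c,W[[6,7,8,9,10,11]]).round(0).tolist())
for sy in (.1045,): print("slot3 mouth floor",proj(c,[[*tow(-.0225,sy-4e-3+d),.05] for d in(-.012,.012)]).round(0).tolist())
E
```

```text
[0.50209871 0.20294189 0.09944453] 0.3591501134814876
6.57540791845678 [-0.13638857  0.10085527]
held wedge [[295.0, 22.0], [337.0, 22.0], [353.0, 221.0], [350.0, 297.0], [285.0, 297.0], [281.0, 221.0]]
slot3 mouth floor [[337.0, 48.0], [299.0, 48.0]]
```

View pics/w3.png

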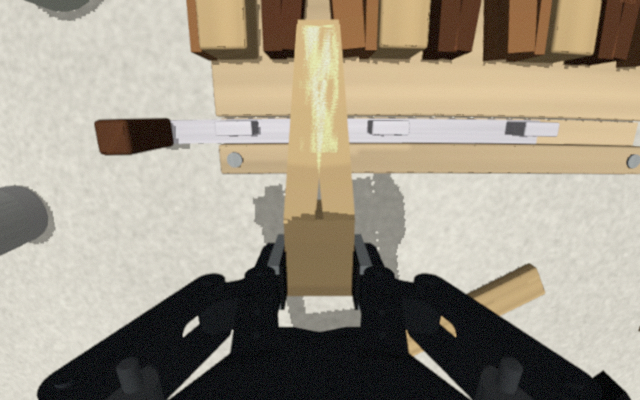

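The held wedge lies at cols 297–339, rows 22–297, matching the prediction. The slot 3 mouth sits at cols 304–333 right ahead of the tip. I'll lower and slide in.

>>> {"op": "play_rows", "data": {"linear": [[0,0,-0.035],[0,0,-0.035],[0,0,0],[0.0149,0.0017,0],[0.0149,0.0017,0],[0.0099,0.0011,0],[0,0,0]], "turn": [0,0,0,0,0,0,0]}}

```text
time: 10.58
tool_pos: [0.5446, 0.2081, 0.0308]
tool_rot: [-0.001, 0.998, 0.057, 0.001]
contact_force: [0.7, 5.1, -1.4]
gripper_width: 0.362
grasp_force: 62.0
```

>>> {"op": "play_rows", "data": {"linear": [[0,0.001,-0.0025],[0.004,0.0007,0],[0.003,0.0003,0],[0,0,0]], "turn": [0,0,0,0]}}

```text
time: 11.08
tool_pos: [0.5476, 0.2089, 0.0273]
tool_rot: [0.0, 0.998, 0.057, -0.003]
contact_force: [-8.7, 1.6, 7.0]
gripper_width: 0.362
grasp_force: 63.0
```

>>> {"op": "play_rows", "data": {"linear": [[0,0,0],[0,0,0],[0,0,0],[0,0,0.06],[0,0,0.06]], "turn": [0,0,0,0,0], "hand": 0.05}}

```text
time: 11.7
tool_pos: [0.5493, 0.2085, 0.148]
tool_rot: [0.0, 0.998, 0.057, -0.001]
contact_force: [0.8, -0.4, 0.6]
gripper_width: 0.587
grasp_force: 0.0
```

>>> {"op": "play_rows", "data": {"linear": [[-0.007,-0.058,0.014],[-0.007,-0.058,0.014],[-0.007,-0.058,0.014],[-0.007,-0.058,0.014],[-0.007,-0.058,0.014],[-0.007,-0.058,0.014],[-0.006,-0.058,0.014],[0,0,0]], "turn": [-2,-2,-2,-2,-2,-2,-2,0], "hand": 0.0854}}

```text
time: 12.7
tool_pos: [0.5018, -0.201, 0.2473]
tool_rot: [0.001, 0.998, -0.068, 0.001]
contact_force: [0.5, 0.2, 0.4]
gripper_width: 0.998
grasp_force: 0.0
```

>>> {"op": "play_rows", "data": {"linear": [[0,0,0],[0,0,0]], "turn": [0,0]}}

```text
time: 12.95
tool_pos: [0.5018, -0.1958, 0.2448]
tool_rot: [-0.0, 0.998, -0.064, -0.0]
contact_force: [0.5, 0.6, 0.3]
gripper_width: 1.005
grasp_force: 0.0
```

```bash
python3 wl.py wedgeA_mid mallet_head; python3 -c "
import pickle,cv2
c,im=pickle.load(open('last.pkl','rb')); cv2.imwrite('pics/w4.png',cv2.cvtColor(cv2.convertScaleAbs(im,alpha=1.4),cv2.COLOR_RGB2BGR))"
```

```text
tcp [ 0.5019 -0.1957  0.2449] tool y dir deg -97.33 x dir -7.33
wedgeA_mid 0.61 box (306, 27, 26, 106) rgb [154. 138. 103.]
   IoU 0.911 [ 0.6128 -0.2101] yaw deg -8.4 dtcp [ 0.1109 -0.0145]
   IoU 0.909 [ 0.6134 -0.2103] yaw deg -8.5 dtcp [ 0.1115 -0.0146]
mallet_head 0.94 box (402, 95, 158, 98) rgb [82. 57. 36.]
   IoU 0.935 [ 0.5227 -0.3445] yaw deg 9.8 dtcp [ 0.0208 -0.1488]
   IoU 0.492 [ 0.5221 -0.346 ] yaw deg -170.5 dtcp [ 0.0202 -0.1503]
mallet_head 0.45 box (302, 167, 43, 88) rgb [118. 102.  75.]
   IoU 0.337 [ 0.4533 -0.1961] yaw deg -173.1 dtcp [-0.0486 -0.0004]
   IoU 0.336 [ 0.4516 -0.1885] yaw deg -157.2 dtcp [-0.0503  0.0072]
```

View pics/w4.png

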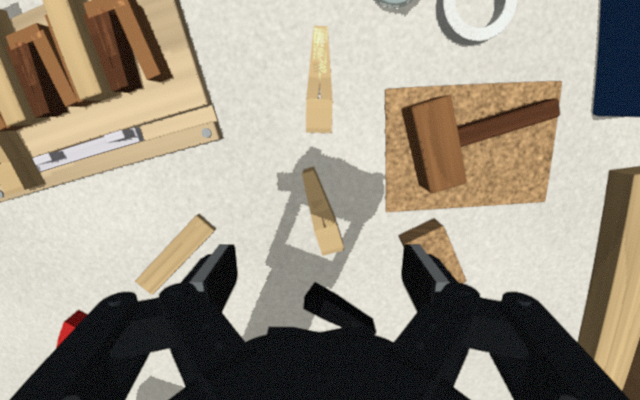

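Wedge A is at (318,80) and wedge B at (322,210). Both have the thin end up in the picture, away from the robot. The black look-alike is at (340,305). The mallet head is at (436,145) with its handle towards −y. I'll take A next.

>>> {"op": "play_rows", "data": {"linear": [[0.032,-0.0037,-0.04],[0.0326,-0.0037,-0.04],[0,0,-0.05],[0,0,-0.05],[0,0,-0.045],[0,0,-0.014],[0,0,0],[0,0,0]], "turn": [-1.1,0,0,0,0,0,0,0]}}

```text
time: 14.1
tool_pos: [0.5684, -0.2052, 0.0092]
tool_rot: [0.001, 0.997, -0.074, 0.002]
contact_force: [-0.5, 0.9, -0.0]
gripper_width: 0.998
grasp_force: 0.0
```

>>> {"op": "play_rows", "data": {"linear": [[0,0,0],[0,0,0],[0,0,0],[0,0,0],[0,0,0]], "turn": [0,0,0,0,0], "hand": 0}}

```text
time: 14.72
tool_pos: [0.5671, -0.2048, 0.0074]
tool_rot: [0.0, 0.997, -0.075, 0.001]
contact_force: [-0.7, -0.7, 5.0]
gripper_width: 0.364
grasp_force: 61.4
```

>>> {"op": "play_rows", "data": {"linear": [[0,0,0.047],[0,0,0.047],[-0.01,0.0475,0],[-0.01,0.0475,0],[-0.01,0.0475,0],[-0.01,0.0473,0],[0,0,0],[0,0,0]], "turn": [0,0,3.8,3.8,3.8,3.75,0,0]}}

```text
time: 15.72
tool_pos: [0.5263, -0.0149, 0.1001]
tool_rot: [0.0, 0.998, 0.058, -0.0]
contact_force: [0.3, -0.4, -1.3]
gripper_width: 0.363
grasp_force: 60.9
```

```bash
cat > held.py <<'E'
from h import *
import sys
# check the held wedge against the picture: tail/tip length offset by IoU of a bright-wood mask with the projected wedge
c,im=snap("wrist"); s=state(); q=rot(s["tool_rot"]); yaw=np.arctan2(q[1,0],q[0,0]); tp=s["tool_pos"]
print("tcp",tp.round(4),"yaw",np.degrees(yaw).round(2),"loc",toloc(tp).round(4))
for t in find("wrist","wedgeA_mid",3):
    b=cv2.boundingRect(t["region"].astype(np.uint8)); print(round(t["p"],2),b)
    if b[1]+b[3]>240 and t["region"].sum()<20000:
        r=fit(c,t["region"],WEDGE,tp[2]-.0075+.016,[yaw])[0]; p=r[1]
        d=p[:2]-tp[:2]; print("IoU",r[0].round(3),"yaw",np.degrees(p[2]).round(2),"ahead,left",(d@q[:2,0]).round(4),(d@-q[:2,1]).round(4),"mid loc",toloc(p[:2]).round(4))
E
python3 held.py
```

```text
tcp [ 0.5265 -0.0154  0.1003] yaw 6.55 loc [-0.1371 -0.1188]
0.62 (283, 20, 72, 278)
IoU 0.973 yaw 7.14 ahead,left 0.0469 0.0007 mid loc [-0.0902 -0.1181]
```

>>> {"op": "play_rows", "data": {"linear": [[0,0,-0.035],[0,0,-0.035],[0,0,0],[0.0149,0.0017,0],[0.0149,0.0017,0],[0.0109,0.0012,0],[0,0,-0.0025],[0,0,0]], "turn": [0,0,0,0,0,0,0,0]}}

```text
time: 16.82
tool_pos: [0.5667, -0.0099, 0.0276]
tool_rot: [-0.0, 0.998, 0.058, -0.001]
contact_force: [-0.2, 0.2, -0.2]
gripper_width: 0.364
grasp_force: 61.3
```

>>> {"op": "play_rows", "data": {"linear": [[0.004,0.0005,0],[0.003,0.0003,0],[0,0,0]], "turn": [0,0,0]}}

```text
time: 17.2
tool_pos: [0.5732, -0.0094, 0.0275]
tool_rot: [0.0, 0.998, 0.058, -0.001]
contact_force: [-5.2, -1.7, -0.1]
gripper_width: 0.364
grasp_force: 61.4
```

>>> {"op": "play_rows", "data": {"linear": [[0,0,0],[0,0,0],[0,0,0],[0,0,0.06],[0,0,0.06]], "turn": [0,0,0,0,0], "hand": 0.05}}

```text
time: 17.82
tool_pos: [0.5736, -0.0091, 0.1487]
tool_rot: [-0.0, 0.998, 0.058, -0.001]
contact_force: [0.7, -0.7, 1.7]
gripper_width: 0.585
grasp_force: 0.0
```

>>> {"op": "play_rows", "data": {"linear": [[-0.036,-0.045,0.01],[-0.036,-0.045,0.01],[-0.036,-0.045,0.01],[-0.036,-0.045,0.01],[0,0,0],[0,0,0],[0,0,0]], "turn": [0,0,0,0,0,0,0], "hand": 0.0854}}

```text
time: 18.7
tool_pos: [0.4307, -0.1883, 0.1877]
tool_rot: [-0.0, 0.998, 0.058, -0.0]
contact_force: [-1.0, 0.7, 0.2]
gripper_width: 1.001
grasp_force: 0.0
```

```bash
python3 wl.py wedgeB_mid
```

```text
tcp [ 0.4307 -0.1882  0.1876] tool y dir deg -83.28 x dir 6.72
wedgeB_mid 0.8 box (310, 112, 31, 110) rgb [115. 103.  76.]
   IoU 0.971 [ 0.4485 -0.1914] yaw deg 9.4 dtcp [ 0.0178 -0.0032]
   IoU 0.97 [ 0.4483 -0.1914] yaw deg 9.2 dtcp [ 0.0176 -0.0032]
wedgeB_mid 0.72 box (273, 256, 78, 74) rgb [19. 19. 19.]
   IoU 0.932 [ 0.2766 -0.2013] yaw deg -129.4 dtcp [-0.1541 -0.0131]
   IoU 0.932 [ 0.2764 -0.2016] yaw deg -129.8 dtcp [-0.1543 -0.0134]
```

>>> {"op": "play_rows", "data": {"linear": [[-0.0287,-0.0108,-0.03],[0,0,-0.05],[0,0,-0.05],[0,0,-0.04],[0,0,-0.0116],[0,0,0],[0,0,0]], "turn": [2.6,0,0,0,0,0,0]}}

```text
time: 19.68
tool_pos: [0.4031, -0.2009, 0.0084]
tool_rot: [0.001, 0.997, 0.08, 0.001]
contact_force: [-0.3, 0.4, 1.2]
gripper_width: 1.001
grasp_force: 0.0
```

>>> {"op": "play_rows", "data": {"linear": [[0,0,0],[0,0,0],[0,0,0],[0,0,0],[0,0,0]], "turn": [0,0,0,0,0], "hand": 0}}

```text
time: 20.3
tool_pos: [0.402, -0.2005, 0.0072]
tool_rot: [0.0, 0.997, 0.08, 0.0]
contact_force: [-0.3, 0.8, 4.7]
gripper_width: 0.362
grasp_force: 60.7
```

>>> {"op": "play_rows", "data": {"linear": [[0,0,0.047],[0,0,0.047],[0.0186,0.0491,0],[0.0186,0.0491,0],[0.0186,0.0491,0],[0.0186,0.0491,0],[0.0187,0.0491,0],[0.0187,0.0492,0]], "turn": [0,0,-2.6,0,0,0,0,0]}}

```text
time: 21.3
tool_pos: [0.513, 0.0963, 0.0996]
tool_rot: [0.0, 0.998, 0.058, -0.001]
contact_force: [0.8, -0.3, 0.0]
gripper_width: 0.36
grasp_force: 60.1
```

>>> {"op": "play_rows", "data": {"linear": [[0,0,0],[0,0,0],[0,0,0]], "turn": [0,0,0]}}

```text
time: 21.68
tool_pos: [0.5127, 0.0936, 0.0999]
tool_rot: [0.0, 0.998, 0.057, -0.001]
contact_force: [0.0, 0.6, -1.0]
gripper_width: 0.363
grasp_force: 60.1
```

```bash
python3 held.py
```

```text
tcp [0.5128 0.0935 0.1001] yaw 6.5 loc [-0.1382 -0.0091]
0.65 (436, 0, 80, 172)
```

Position matches the plan. The network boxed a neighbour, so there is no fit this time, but the grip width and offset are the same as before. Inserting.

>>> {"op": "play_rows", "data": {"linear": [[0,0,-0.035],[0,0,-0.035],[0,0,0],[0.0149,0.0017,0],[0.0149,0.0017,0],[0.0119,0.0014,0],[0,0.0004,-0.0025],[0,0,0]], "turn": [0,0,0,0,0,0,0,0]}}

```text
time: 22.78
tool_pos: [0.5551, 0.0995, 0.0278]
tool_rot: [0.0, 0.998, 0.057, 0.0]
contact_force: [1.3, -2.1, -0.1]
gripper_width: 0.362
grasp_force: 59.6
```

>>> {"op": "play_rows", "data": {"linear": [[0.004,0.0005,0],[0.003,0.0003,0],[0,0,0]], "turn": [0,0,0]}}

```text
time: 23.15
tool_pos: [0.561, 0.1001, 0.0273]
tool_rot: [0.0, 0.998, 0.058, -0.001]
contact_force: [-2.1, -5.0, -0.5]
gripper_width: 0.367
grasp_force: 59.6
```

>>> {"op": "play_rows", "data": {"linear": [[0,0,0],[0,0,0],[0,0,0],[0,0,0.06],[0,0,0.06]], "turn": [0,0,0,0,0], "hand": 0.05}}

```text
time: 23.78
tool_pos: [0.5613, 0.1009, 0.1485]
tool_rot: [-0.0, 0.998, 0.058, -0.001]
contact_force: [0.9, 0.5, -0.4]
gripper_width: 0.585
grasp_force: 0.0
```

>>> {"op": "play_rows", "data": {"linear": [[-0.0035,-0.05,0.006],[-0.0035,-0.05,0.006],[-0.0035,-0.05,0.006],[-0.0035,-0.05,0.006],[-0.0035,-0.05,0.006],[-0.0035,-0.05,0.006],[-0.0035,-0.05,0.006],[-0.0035,-0.05,0.006]], "turn": [9.3,9.3,9.3,9.3,9.3,9.3,9.3,9.3], "hand": 0.0854}}

```text
time: 24.78
tool_pos: [0.5339, -0.3009, 0.1964]
tool_rot: [0.0, 0.759, 0.652, 0.0]
contact_force: [0.9, 0.1, 0.3]
gripper_width: 0.999
grasp_force: 0.0
```

>>> {"op": "play_rows", "data": {"linear": [[-0.0035,-0.042,0.006],[0,-0.042,0],[0,0,0],[0,0,0],[0,0,0]], "turn": [9.3,9.6,0,0,0]}}

```text
time: 25.4
tool_pos: [0.5307, -0.3822, 0.2019]
tool_rot: [-0.0, 0.643, 0.766, 0.0]
contact_force: [-0.2, 0.2, 0.5]
gripper_width: 0.998
grasp_force: 0.0
```

```bash
python3 wl.py mallet_head mat
```

```text
tcp [ 0.5307 -0.3822  0.202 ] tool y dir deg 9.95 x dir 99.95
mallet_head 0.98 box (263, 124, 106, 154) rgb [81. 56. 36.]
   IoU 0.959 [ 0.5221 -0.345 ] yaw deg 10.7 dtcp [-0.0086  0.0372]
   IoU 0.957 [ 0.522  -0.3449] yaw deg 10.8 dtcp [-0.0087  0.0373]
mat 0.66 box (219, 77, 168, 209) rgb [117.  94.  67.]
   IoU 0.385 [ 0.4718 -0.4463] yaw deg -169.1 dtcp [-0.059  -0.0641]
   IoU 0.385 [ 0.4722 -0.448 ] yaw deg 191.5 dtcp [-0.0586 -0.0658]
```

>>> {"op": "play_rows", "data": {"linear": [[-0.001,-0.0031,-0.04],[0,0,-0.05],[0,0,-0.05],[0,0,-0.04],[0,0,-0.012],[0,0,0],[0,0,0]], "turn": [0.75,0,0,0,0,0,0]}}

```text
time: 26.42
tool_pos: [0.531, -0.3877, 0.0127]
tool_rot: [0.002, 0.638, 0.77, -0.0]
contact_force: [0.1, 0.1, 0.3]
gripper_width: 0.999
grasp_force: 0.0
```

>>> {"op": "play_rows", "data": {"linear": [[0,0,0],[0,0,0],[0,0,0],[0,0,0],[0,0,0]], "turn": [0,0,0,0,0], "hand": 0}}

```text
time: 27.05
tool_pos: [0.5295, -0.3868, 0.0104]
tool_rot: [0.0, 0.638, 0.77, -0.0]
contact_force: [-1.3, -0.6, 3.3]
gripper_width: 0.273
grasp_force: 60.3
```

>>> {"op": "play_rows", "data": {"linear": [[0,0,0.03],[0,0,0.05],[0,0,0.03],[-0.0067,0.04,0],[-0.0067,0.055,0],[-0.0067,0.055,0],[-0.0067,0.055,0],[-0.0067,0.055,0]], "turn": [0,0,0,-1.1,-1,-1,-1,0]}}

```text
time: 28.05
tool_pos: [0.4945, -0.1243, 0.1182]
tool_rot: [-0.001, 0.666, 0.746, -0.0]
contact_force: [1.3, -0.4, -4.7]
gripper_width: 0.267
grasp_force: 60.0
```

>>> {"op": "play_rows", "data": {"linear": [[-0.0064,0.05,0],[0,0.0238,0],[0,0,0],[0,0,0],[0,0,0]], "turn": [0,0,0,0,0]}}

```text
time: 28.68
tool_pos: [0.4895, -0.0535, 0.1196]
tool_rot: [-0.0, 0.666, 0.746, -0.0]
contact_force: [-0.5, -0.3, -4.2]
gripper_width: 0.272
grasp_force: 60.0
```

```bash
python3 - <<'E'
from wl import *
s=state(); tp=s["tool_pos"]; print(tp.round(4),toloc(tp).round(4))
c,im=look(["mallet_head","wedgeA_mid"],{"w":.036,"m":tp[2]+.0176})
cv2.imwrite('pics/w5.png',cv2.cvtColor(cv2.convertScaleAbs(im,alpha=1.4),cv2.COLOR_RGB2BGR))
E
```

```text
[ 0.4895 -0.0535  0.1196] [-0.1782 -0.1525]
tcp [ 0.4895 -0.0535  0.1197] tool y dir deg 6.47 x dir 96.47
mallet_head 0.82 box (169, 124, 299, 208) rgb [102.  74.  49.]
wedgeA_mid 0.8 box (462, 144, 110, 45) rgb [187. 169. 129.]
   IoU 0.611 [ 0.6645 -0.0033] yaw deg 3.5 dtcp [0.175  0.0503]
   IoU 0.606 [ 0.6694 -0.0026] yaw deg 3.6 dtcp [0.1798 0.0509]
```

View pics/w5.png

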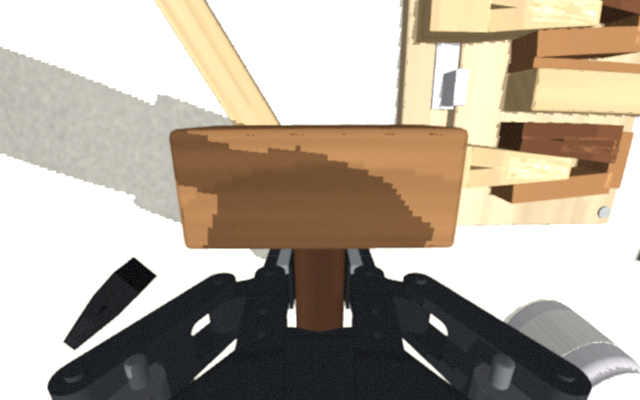

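The mallet is held square, with the head at cols 172–467. Wedge A's tail is at about (466,167), in front of the face. I'll lower and drive slot 1.

>>> {"op": "play_rows", "data": {"linear": [[0,0,-0.04],[0,0,-0.035],[0,0,-0.0122],[0,0,0],[0.0099,0.0011,0],[0.0099,0.0011,0],[0.005,0.0006,0],[0.005,0.0006,0]], "turn": [0,0,0,0,0,0,0,0]}}

```text
time: 29.82
tool_pos: [0.5183, -0.0493, 0.0328]
tool_rot: [-0.002, 0.665, 0.747, -0.002]
contact_force: [-9.6, -1.6, -0.1]
gripper_width: 0.273
grasp_force: 60.6
```

>>> {"op": "play_rows", "data": {"linear": [[0.005,0.0006,0],[0.005,0.0006,0],[0,0,0]], "turn": [0,0,0]}}

```text
time: 30.2
tool_pos: [0.5275, -0.0475, 0.0323]
tool_rot: [-0.003, 0.665, 0.747, -0.002]
contact_force: [-8.6, 0.2, 0.1]
gripper_width: 0.269
grasp_force: 60.8
```

>>> {"op": "play_rows", "data": {"linear": [[0.005,0.0006,0],[0.005,0.0006,0],[0.005,0.0006,0],[0,0,0]], "turn": [0,0,0,0]}}

```text
time: 30.7
tool_pos: [0.5411, -0.0451, 0.0315]
tool_rot: [-0.004, 0.665, 0.747, -0.003]
contact_force: [-12.2, 1.7, -0.0]
gripper_width: 0.27
grasp_force: 61.0
```

>>> {"op": "play_rows", "data": {"linear": [[0.005,0.0006,0],[0.004,0.0004,0],[0,0,0]], "turn": [0,0,0]}}

```text
time: 31.08
tool_pos: [0.5483, -0.0442, 0.0307]
tool_rot: [-0.006, 0.665, 0.747, -0.004]
contact_force: [-16.7, 0.2, 1.2]
gripper_width: 0.27
grasp_force: 61.5
```

>>> {"op": "play_rows", "data": {"linear": [[0.004,0.0004,0],[0,0,0]], "turn": [0,0]}}

```text
time: 31.32
tool_pos: [0.5484, -0.0447, 0.0302]
tool_rot: [-0.009, 0.664, 0.748, -0.008]
contact_force: [-30.9, -3.8, 11.7]
gripper_width: 0.275
grasp_force: 65.0
```

>>> {"op": "play_rows", "data": {"linear": [[-0.0099,-0.0011,0.001],[-0.0199,-0.0023,0],[-0.0199,-0.0023,0],[-0.0199,-0.0023,0],[-0.0042,0.0364,0],[-0.0042,0.0364,0],[-0.0042,0.0364,0],[0,0,0]], "turn": [0,0,0,0,0,0,0,0]}}

```text
time: 32.33
tool_pos: [0.4759, 0.0583, 0.0345]
tool_rot: [0.001, 0.664, 0.747, 0.001]
contact_force: [-1.0, -0.2, -4.4]
gripper_width: 0.266
grasp_force: 60.5
```

>>> {"op": "play_rows", "data": {"linear": [[0,0,0],[0,0,0]], "turn": [0,0]}}

```text
time: 32.58
tool_pos: [0.4758, 0.0557, 0.0341]
tool_rot: [0.0, 0.666, 0.746, 0.0]
contact_force: [-0.1, -0.6, -4.1]
gripper_width: 0.266
grasp_force: 60.6
```

```bash
python3 - <<'E'
from h import *
c,im=snap("wrist"); s=state(); print(toloc(s["tool_pos"]).round(4),s["tool_pos"][2])
cv2.imwrite('pics/w6.png',cv2.cvtColor(cv2.convertScaleAbs(im,alpha=1.2),cv2.COLOR_RGB2BGR))
for k,sy in ((1,-.1155),(2,-.0055)):
    print(k,"tail tops if home", proj(c,[[*tow(-.0625,sy+d),.052] for d in(.016,-.016)]).round(0).tolist(),"if only started",proj(c,[[*tow(-.1025,sy-.004+d),.052] for d in(.016,-.016)]).round(0).tolist())
E
```

```text
[-0.1794 -0.0425] 0.03402282750323188
1 tail tops if home [[519.0, 348.0], [507.0, 389.0]] if only started [[451.0, 356.0], [443.0, 396.0]]
2 tail tops if home [[567.0, 158.0], [552.0, 223.0]] if only started [[484.0, 166.0], [474.0, 231.0]]
```

View pics/w6.png

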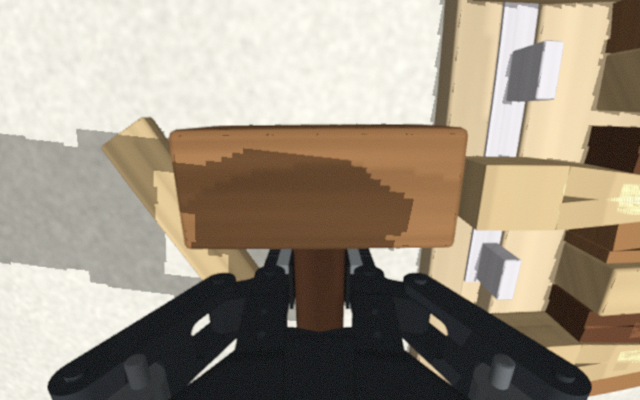

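The mallet is still square in the hand. Wedge 2's tail is at about (466,190), right ahead of the face, and the tabs at (535,72) and (497,270) clear the head.

>>> {"op": "play_rows", "data": {"linear": [[0.0099,0.0011,-0.001],[0.0099,0.0011,0],[0.007,0.0008,0],[0.006,0.0007,0],[0.006,0.0007,0],[0.006,0.0007,0],[0.006,0.0007,0],[0.006,0.0007,0]], "turn": [0,0,0,0,0,0,0,0]}}

```text
time: 33.62
tool_pos: [0.5274, 0.0637, 0.0309]
tool_rot: [-0.005, 0.665, 0.747, -0.004]
contact_force: [-16.3, 2.5, 4.2]
gripper_width: 0.272
grasp_force: 62.5
```

>>> {"op": "play_rows", "data": {"linear": [[0.004,0.0005,0],[0.004,0.0005,0],[0,0,0]], "turn": [0,0,0]}}

```text
time: 34.0
tool_pos: [0.5351, 0.065, 0.0305]
tool_rot: [-0.006, 0.665, 0.747, -0.004]
contact_force: [-15.0, 3.2, 2.0]
gripper_width: 0.27
grasp_force: 62.2
```

>>> {"op": "play_rows", "data": {"linear": [[0.004,0.0005,0],[0,0,0]], "turn": [0,0]}}

```text
time: 34.25
tool_pos: [0.5355, 0.0646, 0.0291]
tool_rot: [-0.008, 0.664, 0.747, -0.008]
contact_force: [-24.4, -1.3, 6.8]
gripper_width: 0.274
grasp_force: 63.6
```

>>> {"op": "play_rows", "data": {"linear": [[0.003,0.0003,0],[0,0,0]], "turn": [0,0]}}

```text
time: 34.5
tool_pos: [0.5357, 0.0641, 0.0286]
tool_rot: [-0.01, 0.664, 0.748, -0.011]
contact_force: [-34.0, -4.5, 12.9]
gripper_width: 0.272
grasp_force: 68.0
```

>>> {"op": "play_rows", "data": {"linear": [[-0.0129,-0.0014,0.001],[-0.0199,-0.0023,0],[-0.0199,-0.0023,0],[-0.0199,-0.0023,0],[-0.0042,0.0364,0],[-0.0042,0.0364,0],[-0.0042,0.0364,0],[0,0,0]], "turn": [0,0,0,0,0,0,0,0]}}

```text
time: 35.5
tool_pos: [0.4623, 0.1675, 0.0343]
tool_rot: [0.0, 0.664, 0.747, 0.001]
contact_force: [-0.0, -0.6, -3.6]
gripper_width: 0.272
grasp_force: 60.9
```

>>> {"op": "play_rows", "data": {"linear": [[0,0,0],[0,0,0]], "turn": [0,0]}}

```text
time: 35.75
tool_pos: [0.4621, 0.1649, 0.0338]
tool_rot: [0.0, 0.666, 0.746, 0.0]
contact_force: [-0.4, -0.0, -3.7]
gripper_width: 0.268
grasp_force: 60.9
```

```bash
python3 - <<'E'
from wl import *
s=state(); print(toloc(s["tool_pos"]).round(4),s["tool_pos"][2])
c,im=look(["wedgeA_mid"],{"w":.036})
E
```

```text
[-0.1804  0.0676] 0.033797154835790155
tcp [0.4621 0.1648 0.0338] tool y dir deg 6.48 x dir 96.48
```

>>> {"op": "play_rows", "data": {"linear": [[0.0099,0.0011,-0.001],[0.0099,0.0011,0],[0.007,0.0008,0],[0.006,0.0007,0],[0,0,0]], "turn": [0,0,0,0,0]}}

```text
time: 36.48
tool_pos: [0.4933, 0.1693, 0.0318]
tool_rot: [-0.002, 0.665, 0.746, -0.002]
contact_force: [-4.9, 0.2, -2.7]
gripper_width: 0.271
grasp_force: 61.1
```

>>> {"op": "play_rows", "data": {"linear": [[0.006,0.0007,0],[0.006,0.0007,0],[0.006,0.0007,0],[0.006,0.0007,0],[0.004,0.0005,0],[0.004,0.0005,0],[0.003,0.0003,0],[0,0,0]], "turn": [0,0,0,0,0,0,0,0]}}

```text
time: 37.48
tool_pos: [0.5227, 0.1736, 0.0298]
tool_rot: [-0.006, 0.665, 0.747, -0.007]
contact_force: [-20.1, 1.8, 4.3]
gripper_width: 0.268
grasp_force: 63.1
```

>>> {"op": "play_rows", "data": {"linear": [[0.003,0.0003,0],[0,0,0]], "turn": [0,0]}}

```text
time: 37.72
tool_pos: [0.5227, 0.1733, 0.0295]
tool_rot: [-0.009, 0.664, 0.747, -0.01]
contact_force: [-31.1, -2.3, 12.6]
gripper_width: 0.267
grasp_force: 66.0
```

>>> {"op": "play_rows", "data": {"linear": [[-0.0129,-0.0014,0.001],[-0.0199,-0.0023,0],[-0.0199,-0.0023,0],[-0.0199,-0.0023,0.02],[0,-0.01,0.06],[0,-0.055,0.01],[0,-0.055,0],[0,-0.055,0]], "turn": [0,0,0,0,0,0,0,0]}}

```text
time: 38.72
tool_pos: [0.4609, -0.0115, 0.1249]
tool_rot: [0.002, 0.665, 0.747, 0.001]
contact_force: [0.9, -0.5, -4.5]
gripper_width: 0.267
grasp_force: 60.9
```

```bash
python3 - <<'E'
from h import *
i=camera_info("wrist"); a=np.radians(-7.33); 
T=np.eye(4); T[:3,:3]=np.array([[np.cos(a),np.sin(a),0],[np.sin(a),-np.cos(a),0],[0,0,-1]]); T[:3,3]=[.5019,-.1957,.2449]
M=T@np.array(i["mount"]); c=(np.array(i["camera_matrix"]),np.array(i["distortion"]),M[:3,:3],M[:3,3])
P=np.array([ray(c,p,.004) for p in [(386,89),(561,82),(545,202),(386,212)]]); print(P.round(3),P.mean(0).round(4))
s=state(); print(s["tool_pos"].round(4)); q=rot(s["tool_rot"]); print(np.degrees(np.arctan2(q[1,1],q[0,1])))
E
```

```text
[[ 0.595 -0.296  0.004]
 [ 0.579 -0.532  0.004]
 [ 0.412 -0.523  0.004]
 [ 0.427 -0.285  0.004]] [ 0.5032 -0.4088  0.004 ]
[ 0.4609 -0.0115  0.1249]
6.577449655629103
```

>>> {"op": "play_rows", "data": {"linear": [[0.0077,-0.0487,0],[0.0077,-0.0487,0],[0.0077,-0.0487,0],[0.0077,-0.0487,0],[0.0077,-0.0487,0],[0.0077,-0.0487,0],[0.0077,-0.0487,0],[0.0077,-0.045,0]], "turn": [2,2.2,0,0,0,0,0,0]}}

```text
time: 39.72
tool_pos: [0.5222, -0.3981, 0.1239]
tool_rot: [0.001, 0.638, 0.77, 0.0]
contact_force: [0.5, 0.3, -4.3]
gripper_width: 0.277
grasp_force: 60.9
```

>>> {"op": "play_rows", "data": {"linear": [[0,0,-0.04],[0,0,-0.04],[0,0,0],[0,0,0]], "turn": [0,0,0,0]}}

```text
time: 40.22
tool_pos: [0.5226, -0.3965, 0.0454]
tool_rot: [0.001, 0.638, 0.77, -0.0]
contact_force: [0.6, -0.6, -3.9]
gripper_width: 0.273
grasp_force: 60.9
```

>>> {"op": "play_rows", "data": {"linear": [[0,0,-0.015],[0,0,-0.015],[0,0,-0.003],[0,0,-0.001],[0,0,0]], "turn": [0,0,0,0,0]}}

```text
time: 40.85
tool_pos: [0.5217, -0.3957, 0.0104]
tool_rot: [0.0, 0.638, 0.77, -0.0]
contact_force: [-1.4, 1.9, 1.8]
gripper_width: 0.271
grasp_force: 61.7
```

>>> {"op": "play_rows", "data": {"linear": [[0,0,0],[0,0,0],[0,0,0],[0,0,0.05],[0,0,0.06],[0,0,0.06]], "turn": [0,0,0,0,0,0], "hand": 0.0854}}

```text
time: 41.6
tool_pos: [0.5215, -0.3955, 0.1813]
tool_rot: [0.0, 0.638, 0.77, 0.0]
contact_force: [0.2, -0.5, -0.4]
gripper_width: 0.996
grasp_force: 0.0
```

>>> {"op": "play_rows", "data": {"linear": [[-0.002,0.05,0.008],[-0.002,0.05,0.008],[-0.002,0.05,0.008],[-0.002,0.05,0.008],[-0.002,0.05,0.008],[-0.002,0.05,0.008],[-0.002,0.05,0.008],[-0.002,0.05,0.008]], "turn": [-10.4,-10.4,-10.4,-10.4,-10.4,-10.4,-10.4,-10.4]}}

```text
time: 42.6
tool_pos: [0.5055, 0.0053, 0.2442]
tool_rot: [0.0, 0.989, 0.151, 0.001]
contact_force: [1.3, -0.3, 0.3]
gripper_width: 1.002
grasp_force: 0.0
```

>>> {"op": "play_rows", "data": {"linear": [[-0.003,0.045,0],[0,0.045,0],[0,0,0],[0,0,0],[0,0,0]], "turn": [-10.4,-0.6,0,0,0]}}

```text
time: 43.22
tool_pos: [0.5028, 0.0928, 0.2436]
tool_rot: [0.0, 0.998, 0.058, 0.0]
contact_force: [-0.0, -0.4, -0.3]
gripper_width: 0.999
grasp_force: 0.0
```

```bash
python3 - <<'E'
from h import *
c,im=snap("wrist"); s=state(); print(s["tool_pos"].round(4),toloc(s["tool_pos"]).round(4)); q=rot(s["tool_rot"]); print(np.degrees(np.arctan2(q[1,0],q[0,0])))
cv2.imwrite('pics/w7.png',cv2.cvtColor(cv2.convertScaleAbs(im,alpha=1.3),cv2.COLOR_RGB2BGR))
for k in range(3):
    sy=-.1155+.11*k
    print(k+1,"tail top if home", proj(c,[[*tow(-.0625,sy+d),.052] for d in(.016,-.016)]).round(0).tolist())
print("post top",proj(c,[[*tow(-.0745,.227),.075]]).round(0))
E
```

```text
[0.5028 0.0928 0.2436] [-0.1483 -0.0087]
6.595855879155603
1 tail top if home [[398.0, 104.0], [426.0, 105.0]]
2 tail top if home [[302.0, 104.0], [330.0, 104.0]]
3 tail top if home [[206.0, 105.0], [233.0, 104.0]]
post top [[105. 117.]]
```

View pics/w7.png

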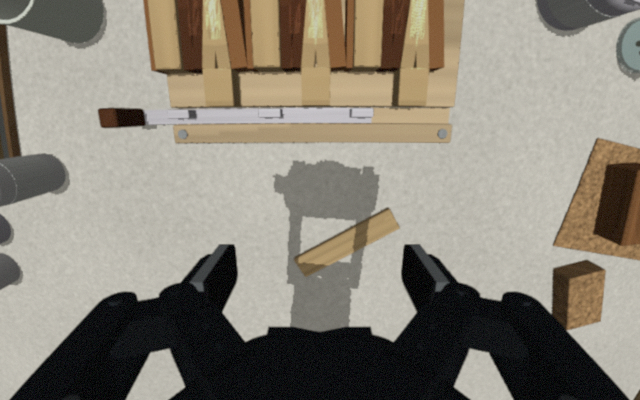

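All three tails end in line at row ~104 (cols 205–233, 303–330 and 401–427), exactly where home wedges should be. The keeper's tabs are between the slots and the post top is at (105,117). I'll close the keeper.

>>> {"op": "play_rows", "data": {"linear": [[0.0094,0.0483,-0.01],[0.0094,0.0483,-0.01],[0.0094,0.0483,-0.01],[0.0094,0.0483,-0.01],[0.0095,0.0483,-0.01],[0,0,0],[0,0,0]], "turn": [0,0,0,0,0,0,0]}}

```text
time: 44.15
tool_pos: [0.5501, 0.3343, 0.1935]
tool_rot: [0.0, 0.998, 0.058, -0.0]
contact_force: [0.7, -0.9, 0.6]
gripper_width: 1.001
grasp_force: 0.0
```

>>> {"op": "play_rows", "data": {"linear": [[0,0,-0.05],[0,0,-0.05],[0,0,-0.05],[0,0,0],[0,0,0]], "turn": [0,0,0,0,0]}}

```text
time: 44.78
tool_pos: [0.5514, 0.335, 0.0463]
tool_rot: [-0.001, 0.998, 0.058, 0.002]
contact_force: [-0.4, 0.3, 0.7]
gripper_width: 1.002
grasp_force: 0.0
```

>>> {"op": "play_rows", "data": {"linear": [[0,0,0],[0,0,0],[0,0,0],[0,0,0],[0,0,0]], "turn": [0,0,0,0,0], "hand": 0}}

```text
time: 45.4
tool_pos: [0.5503, 0.334, 0.0447]
tool_rot: [0.001, 0.998, 0.058, 0.0]
contact_force: [-1.6, -6.3, 5.4]
gripper_width: 0.247
grasp_force: 59.5
```

>>> {"op": "play_rows", "data": {"linear": [[0.0011,-0.0099,0],[0.0011,-0.0099,0],[0.0011,-0.0099,0],[0.0011,-0.0099,0],[0.0011,-0.0099,0],[0,0,0]], "turn": [0,0,0,0,0,0]}}

```text
time: 46.15
tool_pos: [0.5561, 0.2846, 0.0447]
tool_rot: [0.0, 0.998, 0.058, 0.001]
contact_force: [-0.6, -2.2, 6.6]
gripper_width: 0.247
grasp_force: 59.7
```

>>> {"op": "play_rows", "data": {"linear": [[0.0006,-0.005,0],[0.0005,-0.004,0],[0,0,0],[0,0,0]], "turn": [0,0,0,0]}}

```text
time: 46.65
tool_pos: [0.5567, 0.2793, 0.0448]
tool_rot: [-0.003, 0.998, 0.058, 0.001]
contact_force: [-1.1, 11.0, 2.5]
gripper_width: 0.247
grasp_force: 59.6
```

>>> {"op": "play_rows", "data": {"linear": [[-0.0003,0.003,0],[0,0,0]], "turn": [0,0]}}

```text
time: 46.9
tool_pos: [0.5566, 0.2798, 0.0447]
tool_rot: [-0.0, 0.998, 0.058, 0.001]
contact_force: [-2.2, 1.5, 6.3]
gripper_width: 0.248
grasp_force: 60.1
```

>>> {"op": "play_rows", "data": {"linear": [[0,0,0],[0,0,0],[0,0,0],[0,0,0.05],[0,0,0.06],[-0.03,-0.05,0.04],[-0.03,-0.05,0.04],[0,0,0]], "turn": [0,0,0,0,0,0,0,0], "hand": 0.0854}}

```text
time: 47.9
tool_pos: [0.5039, 0.1899, 0.2286]
tool_rot: [-0.0, 0.998, 0.057, 0.004]
contact_force: [1.1, -0.2, -0.4]
gripper_width: 1.001
grasp_force: 0.0
```

>>> {"op": "play_rows", "data": {"linear": [[0,-0.05,0],[0,-0.03,0],[0,0,0],[0,0,0],[0,0,0]], "turn": [0,0,0,0,0]}}

```text
time: 48.52
tool_pos: [0.503, 0.1124, 0.2239]
tool_rot: [-0.0, 0.998, 0.059, -0.0]
contact_force: [-0.3, -0.5, -1.0]
gripper_width: 1.002
grasp_force: 0.0
```

```bash
python3 - <<'E'
from wl import *
c,im=look([])
cv2.imwrite('pics/w8.png',cv2.cvtColor(cv2.convertScaleAbs(im,alpha=1.3),cv2.COLOR_RGB2BGR))
for k in range(3): print(k+1,"tail/tab if done",proj(c,[[*tow(-.0625,-.1155+.11*k),.052],[*tow(-.0705,-.1155+.11*k),.042]]).round(0).tolist())
c,im=snap("side"); t=find("side","mallet_head",1)
for x in t: print(x["location"],[(round(a,3),p.round(3)) for a,p in fit(c,x["region"],MALLET,.028,[0,.2])[:1]])
E
```

```text
tcp [0.503  0.1123 0.224 ] tool y dir deg -83.23 x dir 6.77
1 tail/tab if done [[436.0, 107.0], [431.0, 114.0]]
2 tail/tab if done [[334.0, 105.0], [333.0, 113.0]]
3 tail/tab if done [[232.0, 106.0], [235.0, 113.0]]
[339.1, 297.4] [(np.float64(0.902), array([ 0.515, -0.356,  0.173]))]
```

View pics/w8.png

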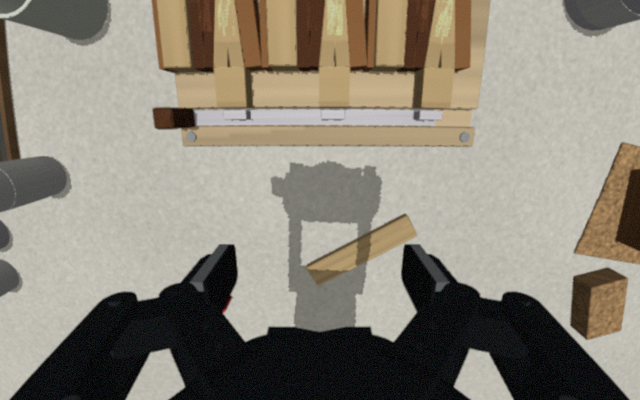

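The tabs at (235,114), (333,114) and (430,114) sit right behind the three wedge tails, so the keeper is closed. The side view puts the mallet flat on the mat at (0.515, −0.356). I'll hand the job in.

```bash
python3 -c "
from plant import *
print(job_done())"
```

```text
the job is handed in; nothing more can be done
None
```

The job is handed in, with no verdict returned: all three beech wedges are driven home with the mallet, the keeper is closed behind them, and the mallet is back flat on its mat, at about 49 s of the 210 s allowed.

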